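Unload the burn-in rail into the carrying tray in order

TASK

The four driver modules on the test rail have finished their burn-in: move them into the black carrying tray, one to a pocket, keeping their order so that the test log still fits. The module that stands next to the grey supply block goes into the pocket next to the tray's yellow lip, the next one into the next pocket, and so on along the row. Set each down upright on the pocket's floor without letting it fall, and leave the other things on the bench where they are.

Things in the scene. Friction and masses are not known exactly. Their poses are not given: they have to be found in the camera images.
- module_red_mid (a point): the driver module with the red cap: an upright dark grey block with a red top and two black terminal strips on it, 34 mm across (its x), 40 mm wide (its y, along the row), 60 mm tall, about 120 g, loose. The point is its centre, 30 mm above its underside; its axes follow the rail at the start. Grip it across its 34 mm, from above, with the fingertips at least 10 mm above its underside (nest and pocket rims are 8 mm high)
- module_white_mid (a point): the driver module with the white cap: an upright dark grey block with a white top and two black terminal strips on it, 34 mm across (its x), 40 mm wide (its y, along the row), 60 mm tall, about 120 g, loose. The point is its centre, 30 mm above its underside; its axes follow the rail at the start. Grip it across its 34 mm, from above, with the fingertips at least 10 mm above its underside (nest and pocket rims are 8 mm high)
- module_blue_mid (a point): the driver module with the blue cap: an upright dark grey block with a blue top and two black terminal strips on it, 34 mm across (its x), 40 mm wide (its y, along the row), 60 mm tall, about 120 g, loose. The point is its centre, 30 mm above its underside; its axes follow the rail at the start. Grip it across its 34 mm, from above, with the fingertips at least 10 mm above its underside (nest and pocket rims are 8 mm high)
- module_green_mid (a point): the driver module with the bright green cap: an upright dark grey block with a bright green top and two black terminal strips on it, 34 mm across (its x), 40 mm wide (its y, along the row), 60 mm tall, about 120 g, loose. The point is its centre, 30 mm above its underside; its axes follow the rail at the start. Grip it across its 34 mm, from above, with the fingertips at least 10 mm above its underside (nest and pocket rims are 8 mm high)
- nest_red: the fixed nest with the red collar, plugged onto the rail, in which the red-capped module stands at the start and which stays behind; 47 x 53 mm, origin at the centre of its underside, inner floor 10 mm above the origin, rim 8 mm higher
- nest_white: the fixed nest with the white collar, plugged onto the rail, in which the white-capped module stands at the start and which stays behind; 47 x 53 mm, origin at the centre of its underside, inner floor 10 mm above the origin, rim 8 mm higher
- nest_blue: the fixed nest with the blue collar, plugged onto the rail, in which the blue-capped module stands at the start and which stays behind; 47 x 53 mm, origin at the centre of its underside, inner floor 10 mm above the origin, rim 8 mm higher
- nest_green: the fixed nest with the bright green collar, plugged onto the rail, in which the bright green-capped module stands at the start and which stays behind; 47 x 53 mm, origin at the centre of its underside, inner floor 10 mm above the origin, rim 8 mm higher
- rail: the burn-in test rail: grey aluminium bar 70 x 262 mm, 24 mm high, fixed, lying along its own y axis, with four nests in a row on top at y = +93, +31, -31, -93 mm (x = 0); a grey supply block (70 x 58 x 62 mm high) with red switch and small dark screen stands on its +y end, centred at y = +160 mm. Origin under the middle of the row, at bench height; z up
- tray: the shallow black carrying tray: 60 x 252 mm, 12 mm high, fixed, lying along its own y axis, with four pockets in a row centred at y = -93, -31, +31, +93 mm (x = 0), each 52 (x) by 58 mm (y) inside, floor 4 mm above the bench, walls 4 mm thick and 8 mm higher than the floor; a yellow grip lip, 20 mm long, at its -y end (beside the pocket at y = -93 mm) and a black one at its +y end. Origin at the centre of its underside; z up

How it is judged:
At the end, for the whole second after the job is handed in: Every module stands upright (within 0.1 rad) on the floor of its pocket (height within 4 mm), its centre within 12 mm of the pocket's centre along and across the tray; the module from the nest k-th from the supply block is in the pocket k-th from the yellow lip; all are released and at rest (x of module_red_mid in the frame of tray between -0.012 and 0.012 m and z of module_red_mid in the frame of tray between 0.03 and 0.038 m and angle between each of module_red_mid, module_white_mid, module_blue_mid, module_green_mid's own z axis and vertical below 0.1 rad and linear speed of each of module_red, module_white, module_blue, module_green below 0.02 m/s and contact force between the fingers and module_red below 0.1 N and ((y of nest_red in the frame of rail between 0.073 and 0.113 m and y of module_red_mid in the frame of tray between -0.105 and -0.081 m) or (y of nest_red in the frame of rail between 0.011 and 0.051 m and y of module_red_mid in the frame of tray between -0.043 and -0.019 m) or (y of nest_red in the frame of rail between -0.051 and -0.011 m and y of module_red_mid in the frame of tray between 0.019 and 0.043 m) or (y of nest_red in the frame of rail between -0.113 and -0.073 m and y of module_red_mid in the frame of tray between 0.081 and 0.105 m)) and x of module_white_mid in the frame of tray between -0.012 and 0.012 m and z of module_white_mid in the frame of tray between 0.03 and 0.038 m and contact force between the fingers and module_white below 0.1 N and ((y of nest_white in the frame of rail between 0.073 and 0.113 m and y of module_white_mid in the frame of tray between -0.105 and -0.081 m) or (y of nest_white in the frame of rail between 0.011 and 0.051 m and y of module_white_mid in the frame of tray between -0.043 and -0.019 m) or (y of nest_white in the frame of rail between -0.051 and -0.011 m and y of module_white_mid in the frame of tray between 0.019 and 0.043 m) or (y of nest_white in the frame of rail between -0.113 and -0.073 m and y of module_white_mid in the frame of tray between 0.081 and 0.105 m)) and x of module_blue_mid in the frame of tray between -0.012 and 0.012 m and z of module_blue_mid in the frame of tray between 0.03 and 0.038 m and contact force between the fingers and module_blue below 0.1 N and ((y of nest_blue in the frame of rail between 0.073 and 0.113 m and y of module_blue_mid in the frame of tray between -0.105 and -0.081 m) or (y of nest_blue in the frame of rail between 0.011 and 0.051 m and y of module_blue_mid in the frame of tray between -0.043 and -0.019 m) or (y of nest_blue in the frame of rail between -0.051 and -0.011 m and y of module_blue_mid in the frame of tray between 0.019 and 0.043 m) or (y of nest_blue in the frame of rail between -0.113 and -0.073 m and y of module_blue_mid in the frame of tray between 0.081 and 0.105 m)) and x of module_green_mid in the frame of tray between -0.012 and 0.012 m and z of module_green_mid in the frame of tray between 0.03 and 0.038 m and contact force between the fingers and module_green below 0.1 N and ((y of nest_green in the frame of rail between 0.073 and 0.113 m and y of module_green_mid in the frame of tray between -0.105 and -0.081 m) or (y of nest_green in the frame of rail between 0.011 and 0.051 m and y of module_green_mid in the frame of tray between -0.043 and -0.019 m) or (y of nest_green in the frame of rail between -0.051 and -0.011 m and y of module_green_mid in the frame of tray between 0.019 and 0.043 m) or (y of nest_green in the frame of rail between -0.113 and -0.073 m and y of module_green_mid in the frame of tray between 0.081 and 0.105 m))); the robot touches nothing.
It fails at once if a module is let fall (moves faster than 0.6 m/s while no finger touches it, a drop of about 18 mm) ((linear speed of module_red above 0.6 m/s and contact force between the fingers and module_red below 0.05 N) or (linear speed of module_white above 0.6 m/s and contact force between the fingers and module_white below 0.05 N) or (linear speed of module_blue above 0.6 m/s and contact force between the fingers and module_blue below 0.05 N) or (linear speed of module_green above 0.6 m/s and contact force between the fingers and module_green below 0.05 N)).
It fails at once if another loose thing on the bench is shifted by more than 25 mm (distance of any of screw_dish, screwdriver, tape_roll, board_stack, solder_spool, flux_bottle, open_housing from where it was at the start of the episode above 0.025 m).
It also fails if it takes over 112 s, if anything falls off the work surface, if the arm or the gripper's body presses on something with over 40 N, if the wrist force passes 120 N, or if a joint passes its speed limit or range.

ROBOT

A 6-joint arm with a two-finger parallel gripper is mounted at the origin on the work surface. World frame = base frame: x ahead of the robot, y to its left, z up, the work surface at z = 0. Lengths are in m, angles in rad, forces in N, time in s.
With the tool pointing down it reaches from about 0.35 to 0.725 m from the base axis. Payload 4.3 kg.
Tool frame: the origin (TCP) lies midway between the tips of the shut fingers; the grasp point (between the pads) lies 19 mm behind it; z points along the fingers, y is the direction in which the jaws open and shut (so a half turn about z gives the same grasp; the last joint's range is limited). The gripper opens to 85 mm and grips with 20 to 120 N. Pads are 22 mm wide; open, the fingers measure 114 mm over their backs; the gripper's body (76 mm by 85 mm) begins 54 mm behind the grasp point. The pads swing forward as they close: fully open they stand 13 mm farther back than shut.
Start: joints at [-1.305, 0.377, 0.081, 1.274, 0, 1.46], TCP at [0.211, -0.535, 0.231] pointing down, gripper open.
Joint ranges: [-2.72, 2.72], [-0.84, 1.66], [-1.02, 1.22], [-1.77, 2.12], [-1.37, 1.28], [-3.14, 3.14]. Speed limits (rad/s): [2.57, 2.57, 3.14, 3.14, 3.14, 3.14].

INTERFACE

Orientations are given as a unit quaternion [x, y, z, w].
In Python, from rig import r gives the robot as it stands.
- The arm moves only by the tool step_arm, never from a script. Its argument "rows" is a list of rows, each a list of 5 numbers: the shift along the world's x, y, z in cm, then the turn about the world's z in degrees, then the closure in counts, from 0 (fully open) to 255 (shut). In form: [[tx, ty, tz, twist, jaw], ...]. A call has 1 to 10 rows; each row is the pose to reach, as a shift and turn from the pose commanded when the call began; what a row does not reach only later rows make up. A row lasts 1/10 s, in which the tool goes at most 50 mm and 8.59 degrees, less where a joint would pass 70% of its speed; a pose out of reach is approached as far as the arm can. A call with a gripper value outside its range is refused whole. The fingers move at their own pace and stop on an object; "newtons" is the grip in N (left out, the last holds). Time passes only in rows, so rows that repeat a pose let the fingers close. It gives the time, the measured TCP pose, the force and the opening at its end, in the units of the state.
- r.observe(): the state, without advancing time (a new reading comes with each control period).
- r.camera(name): name is "scene" or "top" or "wrist"; returns a dict with "color" (400x640x3 uint8, red, green, blue), "range_z" (400x640 float32, m along the optical axis (not along the pixel's ray), 0 where there is no reading), "K" (3x3 intrinsics, pixels), "rvec" (rotation vector, rad) and "tvec" (3), from world to camera coordinates, as OpenCV has them. Camera axes: x right, y down, z forward; pixel columns grow to the right and rows downward; lengths in m; the calibration is good to about 2 mm. The wrist camera is an equidistant fisheye: a pixel r from the principal point sees the ray r / f radians off the axis. A picture is of the moment at which its call begins.
- r.close_job(): hands the job in, once; it reports no verdict.
Trained networks look in the newest picture that a camera, given by its name, has taken for a name from the list of things; names that differ only in an ending like _2 or _b are one class to them, and where a whole thing is asked for, a point or a joint stands for the part that bears it (a point fixed in the world has none). Each returns a list of dicts, best first, with "p" (0 to 1); they miss things now and then, are a little off and sometimes report something else, mostly with a low value. They report only what shows in the picture. A call takes as long as a camera call.
- r.outline_of(thing, camera): "region" (400x640 bool, what is visible of it).
- r.pinpoint(thing, camera): "centre" ([x, y, z] in m, in world coordinates, good to about 4 mm: a listed point, or the origin of a listed thing).
The state is a dict: "time": time; "joint_positions": joint angles; "joint_velocities": joint speeds; "joint_efforts": joint torques, N m; "ee_pos": TCP position; "orientation": TCP orientation; "force": force on the tool from outside, world axes, zero at the start; "ft_torque": the same for the moment, N m; "grip_width": opening from 0.0 (shut) to 1.0 (fully open).
Only numpy, scipy, OpenCV 4.12 (cv2) and the standard library are available. Lean on these libraries where they do the work, as an engineer would, in place of code of your own. Each camera call takes 0.05 s, during which the arm holds its last target.

## Working session

There is one attempt and no reset: what is moved stays moved. The work goes in short steps, Python scripts to look and compute and a tool call to move; the robot and the scene stay as the last step left them, time stands still between calls to the robot, and variables do not carry over. Pictures are saved under pics/ and viewed, and the job is handed in when it is done.

Besides the shell and the picture viewer there is one more tool, called after "Emit:" as a command line: name --pt "numbers of a row" for each row, then --argument value for the rest. step_arm: Moves the arm, as the interface text tells. Its arguments: {"type":"object","properties":{"rows":{"type":"array"},"newtons":{"type":"number"}},"required":["rows"]}

```bash
ls; mkdir -p pics
python3 - <<'E'
from rig import r
import cv2
for n in ("scene","top"):
    c=r.camera(n); cv2.imwrite(f"pics/{n}0.png",c["color"][:,:,::-1])
    for t in ["module_red_mid","module_white_mid","module_blue_mid","module_green_mid","nest_red","nest_white","nest_blue","nest_green","rail","tray"]:
        for d in r.pinpoint(t,n)[:2]: print(n,t,[round(float(v),4) for v in d["centre"]],round(d["p"],2))
o=r.observe();print(o["time"],o["ee_pos"],o["orientation"],o["grip_width"],o["joint_positions"])
E
```

```text
pics
scene module_red_mid [0.6654, 0.1518, 0.0658] 0.92
scene module_white_mid [0.6495, -0.0272, 0.0647] 0.78
scene module_blue_mid [0.6557, 0.0889, 0.0612] 0.78
scene module_green_mid [0.6572, 0.0286, 0.0662] 0.57
scene nest_red [0.6604, 0.1528, 0.0257] 0.74
scene nest_white [0.6466, -0.032, 0.0293] 0.78
scene nest_blue [0.6559, 0.0902, 0.022] 0.64
scene nest_green [0.6498, 0.0277, 0.0272] 0.71
scene nest_green [0.6494, -0.0273, 0.0654] 0.49
scene rail [0.6565, 0.0574, 0.0034] 0.86
scene rail [0.6651, 0.1503, 0.0653] 0.64
scene tray [0.4472, 0.0513, -0.001] 0.61
top module_red_mid [0.6623, 0.1537, 0.0636] 0.75
top module_red_mid [0.6519, 0.0308, 0.0636] 0.37
top module_white_mid [0.6451, -0.0329, 0.0639] 0.74
top module_blue_mid [0.6566, 0.0889, 0.0658] 0.79
top module_green_mid [0.65, 0.0317, 0.0634] 0.91
top module_green_mid [0.6573, 0.0887, 0.066] 0.57
top nest_red [0.662, 0.1523, 0.024] 0.77
top nest_white [0.6459, -0.0328, 0.0223] 0.58
top nest_blue [0.4533, 0.052, -0.0019] 0.27
top nest_green [0.6502, 0.0281, 0.0242] 0.57
top nest_green [0.4519, 0.0524, -0.0025] 0.28
top rail [0.6526, 0.0572, -0.0038] 0.66
top tray [0.4534, 0.0515, -0.002] 0.96
top tray [0.6665, 0.1543, 0.0672] 0.36
1.1 [ 0.21105583 -0.53489205  0.23132646] [9.82397021e-01 1.86804954e-01 1.73668677e-05 3.22381065e-05] 1.0031126892104374 [-1.30529588e+00  3.77302647e-01  8.09964011e-02  1.27442311e+00
  2.96314368e-05  1.46047909e+00]
```

View pics/scene0.png

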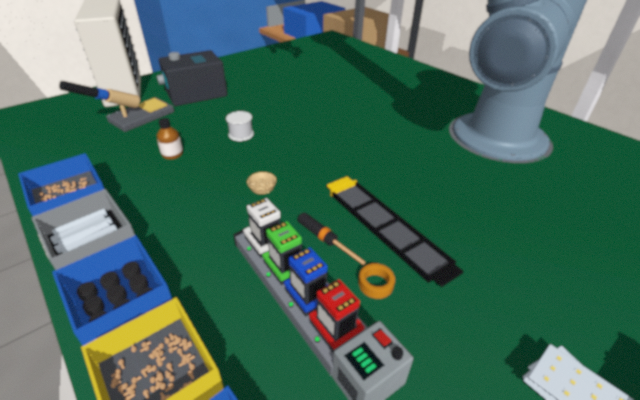

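View pics/top0.png

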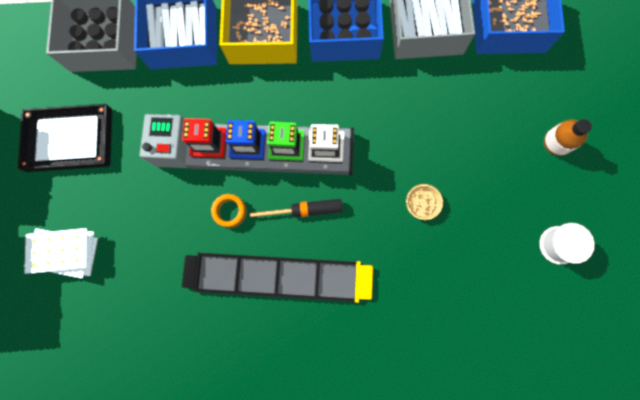

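The scene image shows the order from the supply block (≈380,350): red, blue, green, white. The tray's yellow lip is at the world -y end (top image ≈365,282). The tape roll (230,210) and screwdriver (300,208) lie between rail and tray. I'll fit the rail and tray poses from depth next.

```bash
cat > h.py <<'E'
import numpy as np, cv2
def pts(c):
    z=c["range_z"]; K=np.array(c["K"]); v,u=np.mgrid[:z.shape[0],:z.shape[1]]
    P=np.stack([(u-K[0,2])/K[0,0]*z,(v-K[1,2])/K[1,1]*z,z],-1)
    R=cv2.Rodrigues(np.array(c["rvec"],float))[0]
    W=(P-np.array(c["tvec"]).ravel())@R
    W[z==0]=np.nan
    return W
E
python3 - <<'E'
from rig import r
from h import *
for cam in ("top","scene"):
    c=r.camera(cam); W=pts(c); 
    print(cam,"cam pos",-cv2.Rodrigues(np.array(c["rvec"],float))[0].T@np.array(c["tvec"]).ravel(), "bench z",np.nanmedian(W[300:390,100:600,2]))
    for t in ["red","blue","green","white"]:
        d=r.outline_of(f"module_{t}_mid",cam)[0]; m=d["region"]
        p=W[m]; q=p[(p[:,2]>.085)&(p[:,2]<.115)]
        rect=cv2.minAreaRect(q[:,:2].astype(np.float32)*1000)
        print(t,round(d["p"],2),len(q),"med",np.round(np.median(q,0),4),"rect",np.round(rect[0],1),np.round(rect[1],1),round(rect[2],1))
    for t in ["tray","rail"]:
        d=r.outline_of(t,cam)[0]; m=d["region"].copy(); p=W[m]; p=p[np.isfinite(p[:,2])]
        if t=="tray": q=p[(p[:,2]>-.01)&(p[:,2]<.03)]
        else: q=p[(p[:,2]>.015)&(p[:,2]<.032)]
        rect=cv2.minAreaRect(q[:,:2].astype(np.float32)*1000)
        print(t,round(d["p"],2),len(q),"rect",np.round(rect[0],1),np.round(rect[1],1),round(rect[2],1),np.round(np.percentile(q[:,2],[5,50,95]),4))
    hsv=cv2.cvtColor(c["color"],cv2.COLOR_RGB2HSV)
    y=(hsv[...,0]>22)&(hsv[...,0]<33)&(hsv[...,1]>150)&(hsv[...,2]>120)&(W[...,0]<.5)&(W[...,0]>.3)&(abs(W[...,1])<.3)
    q=W[y]; print("yellow",len(q),np.round(np.median(q,0),4))
E
```

```text
top cam pos [ 0.44490976 -0.04290056  0.71571815] bench z 0.0003433559858957008
red 0.56 678 med [0.6611 0.1517 0.0941] rect [662.4 153.4] [41.1 34.4] 87.1
blue 0.64 665 med [0.6558 0.0883 0.0941] rect [657.   89.3] [40.  33.7] 86.8
green 0.78 663 med [0.6506 0.0287 0.0943] rect [652.2  29. ] [40.1 34.4] 84.6
white 0.78 666 med [ 0.6447 -0.0324  0.0943] rect [645.8 -32. ] [39.2 34. ] 87.8
tray 0.74 7553 rect [450.6  50.5] [298.8  63.8] 85.1 [0.0025 0.0053 0.0134]
rail 0.93 2317 rect [655.8  84.5] [321.7  71.2] 85.6 [0.0181 0.0242 0.027 ]
yellow 631 [ 0.4387 -0.083   0.012 ]
scene cam pos [0.86102685 0.35028316 0.46983327] bench z 3.597088706637949e-05
red 0.64 935 med [0.6648 0.1597 0.093 ] rect [662.5 156.6] [40.6 34.8] 86.2
blue 0.69 740 med [0.6594 0.0963 0.0929] rect [657.5  93. ] [41.7 34.5] 87.1
green 0.94 617 med [0.6546 0.0357 0.0928] rect [652.5  32.4] [40.8 33.9] 84.4
white 0.71 516 med [ 0.6484 -0.0246  0.0926] rect [646.9 -17.2] [64.7 34.6] 84.6
tray 0.58 4641 rect [443.8  50.6] [296.5  74.4] 85.0 [0.0017 0.0042 0.0116]
rail 0.65 2056 rect [656.7  89.1] [325.4  70.5] 85.7 [0.0163 0.0228 0.028 ]
yellow 311 [ 0.4384 -0.0789  0.0102]
```

Emit:
step_arm --pt "22.5 34.3 0 31.7 0" --pt "22.5 34.3 0 31.7 0" --pt "22.5 34.3 0 31.7 0" --pt "22.5 34.3 0 31.7 0" --pt "22.5 34.3 0 31.7 0" --pt "22.5 34.3 0 31.7 0" --pt "22.5 34.3 0 31.7 0" --pt "22.5 34.3 0 31.7 0" --pt "22.5 34.3 0 31.7 0" --pt "22.5 34.3 0 31.7 0" --newtons 40

```text
time: 2.8
ee_pos: [0.4367, -0.1907, 0.2314]
orientation: [0.893, 0.45, -0.0, 0.0]
force: [-0.3, -0.0, 1.1]
grip_width: 0.998
```

Emit:
step_arm --pt "22.6 34.4 0 31.7 0" --pt "22.6 34.4 0 31.7 0" --pt "22.6 34.4 0 31.7 0" --pt "22.6 34.4 0 31.7 0" --pt "22.6 34.4 0 31.7 0" --pt "22.6 34.4 0 31.7 0" --pt "22.6 34.4 0 31.7 0" --pt "22.6 34.4 0 31.7 0" --pt "22.6 34.4 0 31.7 0" --pt "22.6 34.4 0 31.7 0"

```text
time: 3.8
ee_pos: [0.6632, 0.1517, 0.2299]
orientation: [0.738, 0.675, -0.001, 0.0]
force: [-0.4, -0.9, -0.2]
grip_width: 1.0
```

Run:
```python
from rig import r
import cv2
c=r.camera("wrist"); cv2.imwrite("pics/w1.png",c["color"][:,:,::-1])
for t in ["red","blue","green","white"]:
    for cam in ("wrist",):
        for d in r.pinpoint(f"module_{t}_mid",cam)[:1]: print(t,d["centre"].round(4) if hasattr(d["centre"],"round") else d["centre"],d["p"])
o=r.observe();print(o["ee_pos"],o["orientation"],o["joint_positions"])
```

```text
red [0.6621, 0.1541, 0.0627] 0.83
blue [0.66, 0.09, 0.0659] 0.77
green [0.6506, 0.0299, 0.0626] 0.68
white [0.6485, -0.0359, 0.0654] 0.81
[0.66177255 0.14990509 0.23185351] [ 7.38551287e-01  6.74197261e-01 -6.07103928e-05  2.12700953e-04] [ 1.29528996e-01  6.10472756e-01  4.56363362e-01  1.41654261e+00
 -4.18187609e-04  1.79136707e+00]
```

View pics/w1.png

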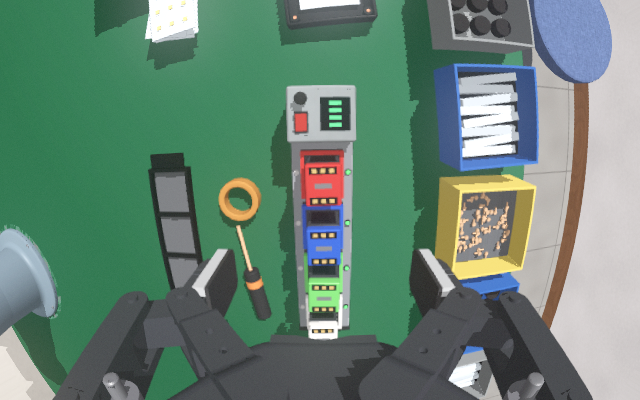

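The wrist view shows the jaws straddling the row squarely, with the red module at (322,180) and clear space on both sides. I'm descending onto red.

Emit:
step_arm --pt "0.1 0.2 -4 0 0" --pt "0.1 0.2 -8 0 0" --pt "0.1 0.2 -11 0 0" --pt "0.1 0.2 -13 0 0" --pt "0.1 0.2 -13 0 0" --pt "0.1 0.2 -13 0 0"

```text
time: 4.65
ee_pos: [0.6628, 0.1531, 0.1021]
orientation: [0.738, 0.675, -0.0, 0.0]
force: [-0.4, 0.6, 0.7]
grip_width: 0.996
```

Emit:
step_arm --pt "0 0 -2 0 0" --pt "0 0 -4 0 0" --pt "0 0 -4.6 0 0" --pt "0 0 -4.6 0 0" --pt "0 0 -4.6 0 60" --pt "0 0 -4.6 0 100" --pt "0 0 -4.6 0 255" --pt "0 0 -4.6 0 255" --pt "0 0 -4.6 0 255" --pt "0 0 -4.6 0 255"

```text
time: 5.65
ee_pos: [0.6638, 0.1542, 0.0564]
orientation: [0.738, 0.675, 0.001, 0.001]
force: [-0.8, -0.2, 5.5]
grip_width: 0.393
```

Emit:
step_arm --pt "0 0 0 0 255" --pt "0 0 0 0 255" --pt "0 0 0 0 255"

```text
time: 5.95
ee_pos: [0.6638, 0.1543, 0.0564]
orientation: [0.738, 0.675, 0.001, 0.001]
force: [-0.6, -0.8, 5.2]
grip_width: 0.389
```

Emit:
step_arm --pt "0 0 1 0 255" --pt "0 0 3 0 255" --pt "0 0 6 0 255" --pt "0 0 9 0 255" --pt "0 0 9 0 255" --pt "0 0 9 0 255"

```text
time: 6.55
ee_pos: [0.6634, 0.1541, 0.1457]
orientation: [0.738, 0.675, 0.0, 0.0]
force: [-0.5, -0.9, -2.3]
grip_width: 0.392
```

Emit:
step_arm --pt "-2 -2 0 0 255" --pt "-5 -4.5 0 0 255" --pt "-8 -7 0 0 255" --pt "-11 -9.5 0 0 255" --pt "-14 -12.5 0 0 255" --pt "-17 -15 0 0 255" --pt "-20 -17.5 0 0 255" --pt "-22 -19.5 0 0 255" --pt "-22.1 -19.5 0 0 255" --pt "-22.1 -19.5 0 0 255"

```text
time: 7.55
ee_pos: [0.4407, -0.0408, 0.1441]
orientation: [0.738, 0.675, -0.0, -0.001]
force: [1.0, 0.8, -2.3]
grip_width: 0.393
```

Emit:
step_arm --pt "0 0 -3 0 255" --pt "0 0 -6 0 255" --pt "0 0 -8 0 255" --pt "0 0 -9 0 255" --pt "0 0 -9 0 255" --pt "0 0 -9 0 255"

```text
time: 8.15
ee_pos: [0.4428, -0.0407, 0.0557]
orientation: [0.737, 0.675, 0.0, 0.0]
force: [0.3, -0.4, -0.9]
grip_width: 0.392
```

Run:
```python
from rig import r
import cv2
c=r.camera("scene"); cv2.imwrite("pics/s2.png",c["color"][:,:,::-1])
for n in("scene","top"):
  r.camera(n)
  for t in("module_red_mid","tray"):
    print(n,t,[(d["centre"],d["p"]) for d in r.pinpoint(t,n)[:1]])
print(r.observe()["ee_pos"])
```

```text
scene module_red_mid [([0.4436, -0.0418, 0.064], 0.91)]
scene tray [([0.4463, 0.0491, -0.0019], 0.93)]
top module_red_mid [([0.6466, -0.0321, 0.025], 0.24)]
top tray []
[ 0.44257565 -0.04105103  0.0559103 ]
```

View pics/s2.png

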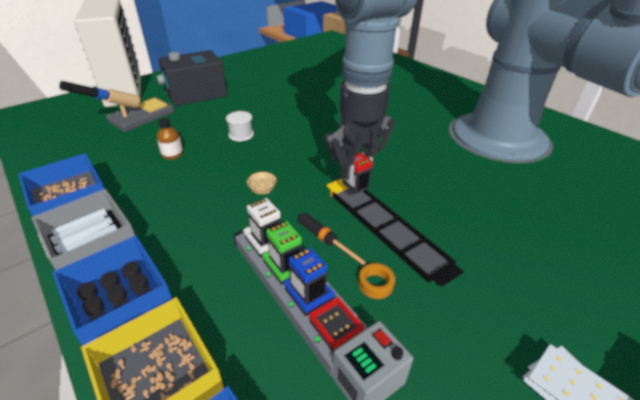

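Red hangs over the pocket next to the yellow lip (362,170), with its underside about 34 mm up. I'm lowering it and watching the force.

Emit:
step_arm --pt "0 0 -1 0 255" --pt "0 0 -2 0 255" --pt "0 0 -2.5 0 255" --pt "0 0 -2.8 0 255" --pt "0 0 -2.9 0 255" --pt "0 0 -2.9 0 255"

```text
time: 9.1
ee_pos: [0.441, -0.0407, 0.0263]
orientation: [0.738, 0.675, -0.001, -0.001]
force: [-3.4, 0.7, 4.9]
grip_width: 0.39
```

Emit:
step_arm --pt "0 0 0 0 140" --pt "0 0 0 0 110" --pt "0 0 0 0 80" --pt "0 0 0 0 80" --pt "0 0 0 0 80" --pt "0 0 2 0 80" --pt "0 0 5 0 80" --pt "0 0 9 0 60" --pt "0 0 12 0 0" --pt "0 0 12 0 0"

```text
time: 10.1
ee_pos: [0.4454, -0.0417, 0.1505]
orientation: [0.738, 0.675, 0.002, 0.004]
force: [1.2, 0.0, 0.9]
grip_width: 0.998
```

Run:
```python
from rig import r
import cv2
for n in("scene","wrist"):
  c=r.camera(n); cv2.imwrite(f"pics/{n}3.png",c["color"][:,:,::-1])
  for t in("module_red_mid","tray","module_blue_mid","module_green_mid","module_white_mid"):
    print(n,t,[(d["centre"],d["p"]) for d in r.pinpoint(t,n)[:1]])
o=r.observe();print(o["ee_pos"],o["grip_width"])
```

```text
scene module_red_mid [([0.4379, -0.0417, 0.0364], 0.98)]
scene tray [([0.449, 0.0502, -0.003], 0.58)]
scene module_blue_mid [([0.6549, 0.0923, 0.0651], 0.86)]
scene module_green_mid [([0.6534, 0.0298, 0.0665], 0.6)]
scene module_white_mid [([0.6497, -0.0288, 0.0649], 0.63)]
wrist module_red_mid [([0.4405, -0.0367, 0.0331], 0.72)]
wrist tray [([0.4496, 0.0483, -0.001], 0.68)]
wrist module_blue_mid [([0.6602, 0.0927, 0.0635], 0.55)]
wrist module_green_mid [([0.6527, 0.0342, 0.0628], 0.66)]
wrist module_white_mid [([0.6455, -0.0364, 0.0626], 0.59)]
[ 0.44181298 -0.04085123  0.14594951] 0.9995681284783712
```

View pics/wrist3.png

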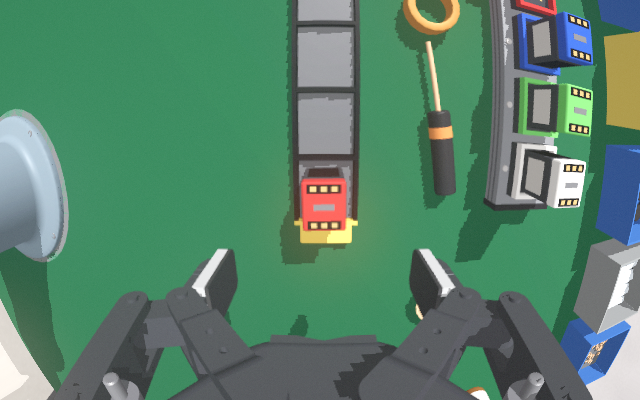

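Red stands upright in the pocket by the yellow lip (wrist 324,205). Blue is next.

Emit:
step_arm --pt "4 2.5 0 0 0" --pt "8 5 0 0 0" --pt "12 7.5 0 0 0" --pt "16 10 0 0 0" --pt "20 12.5 0 0 0" --pt "21.5 13.1 0 0 0" --pt "21.5 13.1 0 0 0" --pt "21.5 13.1 0 0 0" --pt "21.5 13.1 0 0 0"

```text
time: 11.6
ee_pos: [0.6559, 0.0895, 0.1463]
orientation: [0.738, 0.675, -0.0, -0.0]
force: [0.2, 0.3, 0.9]
grip_width: 1.003
```

Emit:
step_arm --pt "0.1 0.1 -4 0 0" --pt "0.1 0.1 -7 0 0" --pt "0.1 0.1 -9 0 0" --pt "0.1 0.1 -9 0 0" --pt "0.1 0.1 -9 0 60" --pt "0.1 0.1 -9 0 100" --pt "0.1 0.1 -9 0 255" --pt "0.1 0.1 -9 0 255" --pt "0.1 0.1 -9 0 255" --pt "0.1 0.1 -9 0 255"

```text
time: 12.6
ee_pos: [0.6592, 0.0911, 0.0581]
orientation: [0.738, 0.675, 0.001, 0.001]
force: [-1.4, -0.1, 6.5]
grip_width: 0.396
```

Emit:
step_arm --pt "0 0 0 0 255" --pt "0 0 0 0 255" --pt "0 0 1 0 255" --pt "0 0 3 0 255" --pt "0 0 6 0 255" --pt "0 0 9 0 255" --pt "0 0 9 0 255" --pt "0 0 9 0 255"

```text
time: 13.4
ee_pos: [0.6586, 0.0912, 0.147]
orientation: [0.738, 0.675, 0.001, 0.001]
force: [-0.7, 1.0, -2.1]
grip_width: 0.392
```

Emit:
step_arm --pt "-2 -0.7 0 0 255" --pt "-5 -1.7 0 0 255" --pt "-8 -2.7 0 0 255" --pt "-11 -3.7 0 0 255" --pt "-14 -4.8 0 0 255" --pt "-17 -5.8 0 0 255" --pt "-20 -6.8 0 0 255" --pt "-21 -7.1 0 0 255" --pt "-21 -7.1 0 0 255" --pt "-21 -7.1 0 0 255"

```text
time: 14.4
ee_pos: [0.449, 0.0202, 0.1461]
orientation: [0.738, 0.675, 0.0, 0.0]
force: [0.9, 0.2, -1.1]
grip_width: 0.391
```

Emit:
step_arm --pt "0 0 -3 0 255" --pt "0 0 -6 0 255" --pt "0 0 -8 0 255" --pt "0 0 -9 0 255" --pt "0 0 -9 0 255" --pt "0 0 -9 0 255" --pt "0 0 -9 0 255"

```text
time: 15.1
ee_pos: [0.4496, 0.02, 0.0574]
orientation: [0.738, 0.675, 0.001, 0.001]
force: [-0.0, -0.1, -1.3]
grip_width: 0.391
```

Run:
```python
from rig import r
r.camera("scene")
for t in("module_blue_mid","module_red_mid","tray"):
    print(t,[(d["centre"],d["p"]) for d in r.pinpoint(t,"scene")[:1]])
o=r.observe();print(o["ee_pos"],o["force"])
```

```text
module_blue_mid []
module_red_mid [([0.4428, -0.0392, 0.0344], 0.96)]
tray [([0.4483, 0.0505, 0.0025], 0.74)]
[0.44879443 0.02001324 0.05708801] [-0.39798104  0.01667697 -0.74973981]
```

Emit:
step_arm --pt "0 0 -1 0 255" --pt "0 0 -2 0 255" --pt "0 0 -2.5 0 255" --pt "0 0 -2.8 0 255" --pt "0 0 -2.9 0 255" --pt "0 0 -2.9 0 255"

```text
time: 15.9
ee_pos: [0.4468, 0.0202, 0.0281]
orientation: [0.738, 0.675, -0.001, -0.001]
force: [-7.0, 1.2, 16.1]
grip_width: 0.393
```

Emit:
step_arm --pt "0 0 0.1 0 140" --pt "0 0 0.1 0 110" --pt "0 0 0.1 0 80" --pt "0 0 0.1 0 80" --pt "0 0 0.1 0 80" --pt "0 0 2 0 80" --pt "0 0 5 0 80" --pt "0 0 9 0 60" --pt "0 0 12 0 0" --pt "0 0 12 0 0"

```text
time: 16.9
ee_pos: [0.4515, 0.0198, 0.1515]
orientation: [0.738, 0.675, 0.003, 0.003]
force: [0.8, -0.4, -0.6]
grip_width: 1.004
```

Run:
```python
from rig import r
import cv2
for n in("wrist","scene"):
  c=r.camera(n); cv2.imwrite(f"pics/{n}4.png",c["color"][:,:,::-1])
  for t in("module_red_mid","tray","module_blue_mid","module_green_mid","module_white_mid"):
    print(n,t,[(d["centre"],d["p"]) for d in r.pinpoint(t,n)[:1]])
o=r.observe();print(o["ee_pos"],o["grip_width"])
```

```text
wrist module_red_mid [([0.4392, -0.0373, 0.0322], 0.81)]
wrist tray [([0.4508, 0.0486, 0.0016], 0.81)]
wrist module_blue_mid [([0.4465, 0.0198, 0.0354], 0.62)]
wrist module_green_mid [([0.6522, 0.0287, 0.0608], 0.78)]
wrist module_white_mid [([0.6458, -0.035, 0.0624], 0.94)]
scene module_red_mid [([0.4393, -0.0415, 0.0371], 0.68)]
scene tray [([0.4455, 0.0482, 0.0006], 0.66)]
scene module_blue_mid [([0.4459, 0.0151, 0.0327], 0.95)]
scene module_green_mid [([0.6544, 0.0307, 0.0642], 0.75)]
scene module_white_mid [([0.6515, -0.0272, 0.0666], 0.56)]
[0.44776493 0.02010655 0.14694482] 1.0059095778285403
```

View pics/wrist4.png

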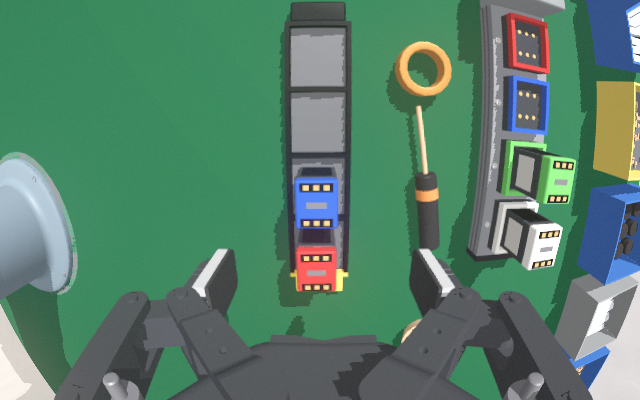

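Blue (317,200) and red (317,267) both stand in their pockets, and their neighbours are undisturbed. Green is next.

Emit:
step_arm --pt "4 0.2 0 0 0" --pt "8 0.4 0 0 0" --pt "12 0.5 0 0 0" --pt "16 0.7 0 0 0" --pt "20 0.9 0 0 0" --pt "20.4 0.9 0 0 0" --pt "20.4 0.9 0 0 0" --pt "20.4 0.9 0 0 0" --pt "20.4 0.9 0 0 0"

```text
time: 18.4
ee_pos: [0.6507, 0.0291, 0.1477]
orientation: [0.738, 0.675, -0.0, -0.0]
force: [-0.4, 0.9, -0.1]
grip_width: 1.001
```

Emit:
step_arm --pt "0 0 -4 0 0" --pt "0 0 -7 0 0" --pt "0 0 -9 0 0" --pt "0 0 -9.1 0 0" --pt "0 0 -9.1 0 60" --pt "0 0 -9.1 0 100" --pt "0 0 -9.1 0 255" --pt "0 0 -9.1 0 255" --pt "0 0 -9.1 0 255" --pt "0 0 -9.1 0 255"

```text
time: 19.4
ee_pos: [0.6533, 0.029, 0.0581]
orientation: [0.738, 0.675, 0.001, 0.001]
force: [-0.2, -0.3, 6.7]
grip_width: 0.392
```

Emit:
step_arm --pt "0 0 0 0 255" --pt "0 0 0 0 255" --pt "0 0 0 0 255"

```text
time: 19.7
ee_pos: [0.6533, 0.029, 0.0581]
orientation: [0.738, 0.675, 0.001, 0.001]
force: [-0.9, 0.1, 5.7]
grip_width: 0.396
```

Emit:
step_arm --pt "0 0 1 0 255" --pt "0 0 3 0 255" --pt "0 0 6 0 255" --pt "0 0 9 0 255" --pt "0 0 9 0 255" --pt "0 0 9 0 255"

```text
time: 20.3
ee_pos: [0.6526, 0.0291, 0.147]
orientation: [0.738, 0.675, 0.001, 0.001]
force: [-0.3, -0.1, -1.7]
grip_width: 0.392
```

Emit:
step_arm --pt "-2 0.5 0 0 255" --pt "-5 1.3 0 0 255" --pt "-8 2.1 0 0 255" --pt "-11 2.9 0 0 255" --pt "-14 3.7 0 0 255" --pt "-17 4.5 0 0 255" --pt "-19.5 5.2 0 0 255" --pt "-20 5.3 0 0 255" --pt "-20 5.3 0 0 255" --pt "-20 5.3 0 0 255"

```text
time: 21.3
ee_pos: [0.4528, 0.0819, 0.1459]
orientation: [0.738, 0.675, 0.0, 0.0]
force: [0.3, -0.1, -1.6]
grip_width: 0.39
```

Emit:
step_arm --pt "0 0 -3 0 255" --pt "0 0 -6 0 255" --pt "0 0 -8 0 255" --pt "0 0 -9 0 255" --pt "0 0 -9 0 255" --pt "0 0 -9 0 255" --pt "0 0 -9 0 255"

```text
time: 22.0
ee_pos: [0.4536, 0.0821, 0.0575]
orientation: [0.738, 0.675, 0.001, 0.001]
force: [-0.9, 0.2, -0.6]
grip_width: 0.394
```

Emit:
step_arm --pt "0 0 -1 0 255" --pt "0 0 -2 0 255" --pt "0 0 -2.5 0 255" --pt "0 0 -2.8 0 255" --pt "0 0 -2.8 0 255" --pt "0 0 -2.8 0 255"

```text
time: 22.6
ee_pos: [0.452, 0.0821, 0.0282]
orientation: [0.738, 0.675, 0.0, 0.0]
force: [0.4, 0.3, -1.0]
grip_width: 0.391
```

Emit:
step_arm --pt "0 0 -0.1 0 255" --pt "0 0 -0.1 0 255"

```text
time: 22.8
ee_pos: [0.4521, 0.0821, 0.0281]
orientation: [0.738, 0.675, 0.0, 0.0]
force: [-2.8, -0.1, 7.9]
grip_width: 0.393
```

Green is touching the pocket floor, so I'm releasing it.

Emit:
step_arm --pt "0 0 0 0 140" --pt "0 0 0 0 110" --pt "0 0 0 0 80" --pt "0 0 0 0 80" --pt "0 0 0 0 80" --pt "0 0 2 0 80" --pt "0 0 5 0 80" --pt "0 0 9 0 60" --pt "0 0 12 0 0" --pt "0 0 12 0 0"

```text
time: 23.8
ee_pos: [0.4555, 0.0823, 0.1516]
orientation: [0.738, 0.675, 0.003, 0.003]
force: [0.5, -0.2, -0.1]
grip_width: 1.0
```

Run:
```python
from rig import r
import cv2
for n in("wrist",):
  c=r.camera(n); cv2.imwrite(f"pics/{n}5.png",c["color"][:,:,::-1])
  for t in("module_red_mid","tray","module_blue_mid","module_green_mid","module_white_mid"):
    print(n,t,[(d["centre"],d["p"]) for d in r.pinpoint(t,n)[:1]])
o=r.observe();print(o["ee_pos"],o["grip_width"])
```

```text
wrist module_red_mid [([0.4387, -0.0393, 0.0365], 0.97)]
wrist tray [([0.4517, 0.0462, -0.0022], 0.73)]
wrist module_blue_mid [([0.4481, 0.0208, 0.0365], 0.77)]
wrist module_green_mid [([0.4511, 0.0832, 0.032], 0.91)]
wrist module_white_mid [([0.6444, -0.0377, 0.0667], 0.69)]
[0.45078324 0.08202072 0.1458882 ] 1.0024678672065355
```

View pics/wrist5.png

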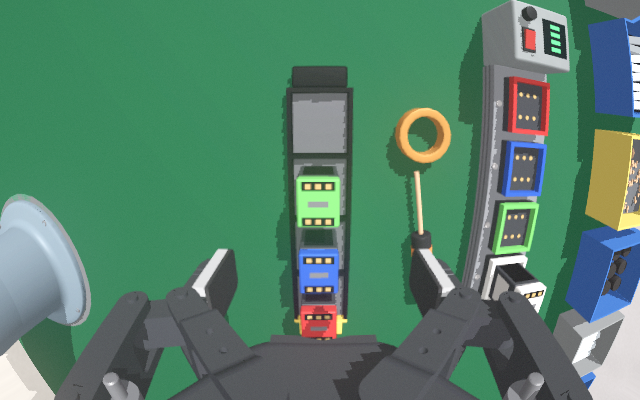

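Green (318,200) is in pocket 3. White is next.

Emit:
step_arm --pt "4 -2.4 0 0 0" --pt "8 -4.8 0 0 0" --pt "12 -7.2 0 0 0" --pt "16 -9.5 0 0 0" --pt "19.4 -11.5 0 0 0" --pt "19.4 -11.5 0 0 0" --pt "19.4 -11.5 0 0 0" --pt "19.4 -11.5 0 0 0"

```text
time: 24.9
ee_pos: [0.6444, -0.0321, 0.1464]
orientation: [0.737, 0.675, -0.001, -0.001]
force: [0.5, 0.8, 0.4]
grip_width: 1.001
```

Emit:
step_arm --pt "0.1 0 -4 0 0" --pt "0.1 0 -7 0 0" --pt "0.1 0 -9 0 0" --pt "0.1 0 -9.1 0 0" --pt "0.1 0 -9.1 0 60" --pt "0.1 0 -9.1 0 100" --pt "0.1 0 -9.1 0 255" --pt "0.1 0 -9.1 0 255" --pt "0.1 0 -9.1 0 255" --pt "0.1 0 -9.1 0 255"

```text
time: 25.9
ee_pos: [0.6482, -0.033, 0.0581]
orientation: [0.738, 0.675, 0.001, 0.001]
force: [-1.6, -0.3, 6.0]
grip_width: 0.391
```

Emit:
step_arm --pt "0 0 0 0 255" --pt "0 0 0 0 255" --pt "0 0 1 0 255" --pt "0 0 3 0 255" --pt "0 0 6 0 255" --pt "0 0 9 0 255" --pt "0 0 9 0 255" --pt "0 0 9 0 255"

```text
time: 26.7
ee_pos: [0.6477, -0.0331, 0.1471]
orientation: [0.738, 0.675, 0.001, 0.001]
force: [0.3, -0.2, -2.1]
grip_width: 0.391
```

Emit:
step_arm --pt "-2 1.9 0 0 255" --pt "-4.5 4.2 0 0 255" --pt "-7 6.6 0 0 255" --pt "-9.5 8.9 0 0 255" --pt "-12 11.2 0 0 255" --pt "-14.5 13.6 0 0 255" --pt "-17 16 0 0 255" --pt "-18.9 17.7 0 0 255" --pt "-18.9 17.7 0 0 255" --pt "-18.9 17.7 0 0 255"

```text
time: 27.7
ee_pos: [0.4569, 0.1441, 0.1451]
orientation: [0.737, 0.676, -0.001, -0.0]
force: [1.3, -0.3, -1.3]
grip_width: 0.394
```

Emit:
step_arm --pt "0 0 -3 0 255" --pt "0 0 -6 0 255" --pt "0 0 -8 0 255" --pt "0 0 -9 0 255" --pt "0 0 -9 0 255" --pt "0 0 -9 0 255" --pt "0 0 -9 0 255"

```text
time: 28.4
ee_pos: [0.4595, 0.1441, 0.0575]
orientation: [0.738, 0.675, 0.001, 0.001]
force: [0.7, -0.1, -1.4]
grip_width: 0.391
```

Emit:
step_arm --pt "0 0 -1 0 255" --pt "0 0 -2 0 255" --pt "0 0 -2.5 0 255" --pt "0 0 -2.8 0 255" --pt "0 0 -2.8 0 255" --pt "0 0 -2.9 0 255" --pt "0 0 -2.9 0 255"

```text
time: 29.1
ee_pos: [0.4578, 0.1441, 0.028]
orientation: [0.738, 0.675, -0.0, 0.0]
force: [-4.1, -0.6, 8.2]
grip_width: 0.389
```

Emit:
step_arm --pt "0 0 0 0 140" --pt "0 0 0 0 110" --pt "0 0 0 0 80" --pt "0 0 0 0 80" --pt "0 0 0 0 80" --pt "0 0 2 0 80" --pt "0 0 5 0 80" --pt "0 0 9 0 60" --pt "0 0 12 0 0" --pt "0 0 12 0 0"

```text
time: 30.1
ee_pos: [0.4615, 0.1447, 0.1518]
orientation: [0.738, 0.675, 0.004, 0.002]
force: [0.2, 0.1, -0.4]
grip_width: 0.999
```

Emit:
step_arm --pt "0 -4 3 0 0" --pt "0 -8 6 0 0" --pt "0 -12 6 0 0" --pt "0 -16 6 0 0" --pt "0 -20 6 0 0" --pt "0 -24 6 0 0" --pt "0 -28 6 0 0" --pt "0 -32 6 0 0" --pt "0 -36 6 0 0" --pt "0 -36 6 0 0"

```text
time: 31.1
ee_pos: [0.4579, -0.2202, 0.2062]
orientation: [0.74, 0.673, -0.001, 0.0]
force: [0.2, 0.7, -0.8]
grip_width: 1.001
```

Emit:
step_arm --pt "0 -4 0 0 0" --pt "-2 -8 0 0 0" --pt "-4 -12 0 0 0" --pt "-5 -16 0 0 0" --pt "-5 -18 0 0 0" --pt "-5 -18 0 0 0" --pt "-5 -18 0 0 0"

```text
time: 31.8
ee_pos: [0.4079, -0.3948, 0.2064]
orientation: [0.738, 0.675, 0.0, -0.001]
force: [-0.1, 0.3, 0.0]
grip_width: 0.997
```

Run:
```python
from rig import r
from h import *
for cam in("top","scene"):
  c=r.camera(cam); cv2.imwrite(f"pics/{cam}6.png",c["color"][:,:,::-1]); W=pts(c)
  o=np.array([.4505,.051]); a=np.deg2rad(-5)
  R=np.array([[np.cos(a),np.sin(a)],[-np.sin(a),np.cos(a)]])
  for t in("red","blue","green","white"):
    d=r.outline_of(f"module_{t}_mid",cam); pp=r.pinpoint(f"module_{t}_mid",cam)
    if not d: print(t,"none"); continue
    p=W[d[0]["region"]]; q=p[(p[:,2]>.055)&(p[:,2]<.08)]
    rect=cv2.minAreaRect(q[:,:2].astype(np.float32)*1000)
    print(cam,t,np.round(R@(np.array(rect[0])/1000-o),4),np.round(rect[1],1),round(rect[2],1),"topz",np.round(np.percentile(q[:,2],[10,50,90]),4), "pp",[np.round(list(R@(np.array(x["centre"])[:2]-o))+[x["centre"][2]],4) for x in pp[:1]])
print(r.observe()["time"],r.observe()["force"])
```

```text
top red [-0.0013 -0.0935] [39.2 33.5] 85.7 topz [0.0627 0.0644 0.0659] pp [array([ 0.0022, -0.0926,  0.033 ])]
top blue [-0.0011 -0.0329] [40.2 34. ] 85.0 topz [0.0626 0.0642 0.0657] pp [array([-0.0021, -0.0322,  0.0348])]
top green [-0.0014  0.0307] [40.2 33.7] 84.4 topz [0.0626 0.0644 0.0659] pp [array([-0.0012,  0.0303,  0.0327])]
top white [-0.0011  0.0937] [40.6 33.7] 84.9 topz [0.0624 0.0643 0.066 ] pp [array([-0.0034,  0.093 ,  0.0335])]
scene red [-0.0012 -0.0889] [40.9 33.8] 82.5 topz [0.0575 0.0624 0.0638] pp [array([-0.0027, -0.0963,  0.0374])]
scene blue [-0.0017 -0.0164] [65.4 34.8] 85.0 topz [0.0578 0.0627 0.0639] pp [array([-0.0018, -0.0348,  0.0311])]Traceback (most recent call last):
  File "<stdin>", line 12, in <module>
    return _quantile_unchecked(
        a, q, axis, out, overwrite_input, method, keepdims, weights)
    return _ureduce(a,
                    func=_quantile_ureduce_func,
    ...<5 lines>...
                    overwrite_input=overwrite_input,
                    method=method)
    r = func(a, **kwargs)
    result = _quantile(arr,
                       quantiles=q,
    ...<2 lines>...
                       out=out,
                       weights=wgt)
    slices_having_nans = np.isnan(arr[-1, ...])
                                  ~~~^^^^^^^^^
IndexError: index -1 is out of bounds for axis 0 with size 0
```

View pics/top6.png

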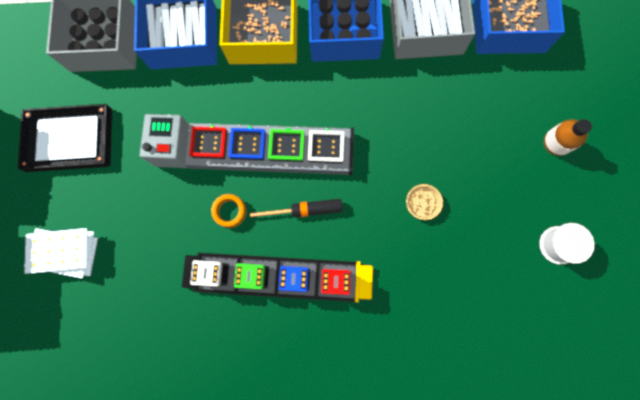

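View pics/scene6.png

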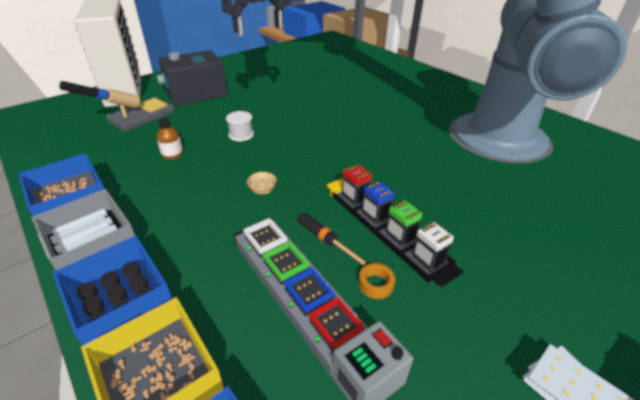

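All four modules stand upright in order from the yellow lip: red (337,282), blue (293,279), green (250,276), white (206,273) in the top image. The nests are empty and the other things are where they were.

```bash
python3 -c "
from rig import r
print(r.close_job())"
```

```text
the job is handed in; nothing more can be done
None
```

All four modules are in the tray in order from the yellow lip: red, blue, green, white. I handed the job in at about 32 s of the 112 s allowed. Each module was gripped across its 34 mm, lowered until the force showed floor contact, and then released.

- **Position:** in the top-camera depth, every module is within about 2 mm of its pocket centre.
- **Height and tilt:** the tops are at 64 mm, which is what a module standing upright on the pocket floor should show.
- **Surroundings:** the final pictures show nothing else on the bench displaced, and the arm is clear of everything.

**Failed or disagreeing checks:**
- **Incomplete scene check:** the final check from the scene camera stopped with an error at green, so it never reached white. Its blue outline was also contaminated (65 mm long instead of 40 mm, 15 mm off along the tray). Its direct point estimates for red and blue were within 4 mm of the pocket centres.
- **Tray x estimates:** the networks' values for the tray's x varied between 0.446 and 0.453 m. I used 0.4505 m from the depth fit, and the yellow lip's position agreed with it.
- **Blue set-down:** blue pressed on the floor with about 16 N when set down, against 5–8 N for the others, and showed no visible effect.

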